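# Set the battery charger four clicks up and start it

### The job

Push the finger post of the battery charger's click-stop dial round clockwise (seen from above) by exactly four clicks, never past the fourth and never the other way, and let the dial rest in that click. Then press the charger's round start button fully down with a fingertip and let it come back up. Only push, without pinching the post between the fingers, and leave the socket, jar, can and wrench where they stand.

Things in the scene. Friction and masses are not known exactly. Their poses are not given: they have to be found in the camera images.
- charger: Grey bench battery charger, a fixed flat box 200 mm (its x) by 300 mm (its y) by 90 mm high, on the bench. Origin: centre of its underside; z up. The dial stands on its flat top at about x 0, y -75 mm, the start button at x 25, y 95 mm; a small steel socket stands loose between them near the far edge.
- dial_axis (a point): Centre of the dial's top face, on its vertical turning axis, 104 mm above the bench. The dial is a black disc of 100 mm diameter, 14 mm thick, with an aluminium hub cap 24 mm wide and 3 mm high in the middle, one finger post near the rim, and white tick marks 30 degrees apart (one per click; the post stands in place of the twelfth). The post may start in any direction. Sites on the dial turn with it.
- dial_post (a point): Middle of the aluminium finger post: an upright round pin of 16 mm diameter standing 25 mm above the dial's top face, 38 mm from the dial's axis. This point is at half its height (12.5 mm above the dial's face, 116.5 mm above the bench); it moves with the dial.
- dial (a joint): Turn of the dial in rad, 0 at the start (resting in a click), growing clockwise as seen from above. It has 12 clicks a turn, one every 0.5236 rad (30 degrees): it rests at 0, 0.524, 1.047, 1.571, 2.094, ... Each click takes about 2 to 4.5 N at the post, most at a quarter of the way to the next rest; half-way it snaps forward by itself into the next one. Left alone, it falls back into the nearest click. It can turn past the fourth click (end stops at -2.2 and 4.6).
- start_top (a point): Centre of the top of the start button, a grey round spring button of 32 mm diameter in a black housing on the charger's top, the only button there. It is pressed straight down.
- start (a joint): Travel of the start button in m: 0 up, 0.006 fully down (about 5 N); it springs back when released.
- socket_mid (a point): Bystander: loose steel socket (tube) of 26 mm diameter and 38 mm height, standing on the charger's top. Point at its centre.
- grease_mid (a point): Bystander: loose white jar of 68 mm diameter and 85 mm height, standing on the bench beside the charger. Point at its centre.
- spray_mid (a point): Bystander: loose aluminium can of 56 mm diameter and 130 mm height, standing on the bench beside the charger. Point at its centre.
- wrench_grip (a point): Bystander: loose steel wrench 160 mm long lying on the bench between the robot and the charger. Point on its handle.

How it is judged (in metres and radians):
On the way, in this order (a step that is already met when the one before it is completed fails the run):
1. the dial rests in the fourth click clockwise (value of joint dial between 1.974 and 2.214 rad and velocity of joint dial between -0.15 and 0.15 rad/s), for 0.25 s.
2. the start button is pressed fully down (value of joint start above 0.0045 m), for 0.05 s.
3. the start button is up again (value of joint start below 0.0015 m), for 0.1 s.
At the end, for the whole second after the job is handed in: The dial rests within 0.12 rad of its fourth click clockwise (2.094 rad), the start button has been pressed at least 4.5 mm once the dial was there and is up again (under 1.5 mm), and the socket, jar, can and wrench are within 20 mm of where they stood (value of joint dial between 1.974 and 2.214 rad and velocity of joint dial between -0.1 and 0.1 rad/s and value of joint start below 0.0015 m and distance of each of socket_mid, grease_mid, spray_mid, wrench_grip from where it was at the start of the episode below 0.02 m); the robot touches nothing.
It fails at once if the dial is pushed past the fourth click (beyond 4.5 clicks) (value of joint dial above 2.356 rad).
It fails at once if the dial is turned the wrong way (by more than half a click) (value of joint dial below -0.262 rad).
It fails at once if the start button is pressed while the dial is not in its fourth click (value of joint start above 0.003 m and not (value of joint dial between 1.894 and 2.294 rad)).
It fails at once if the post is pinched between the fingers (horizontal distance between the grasp point and dial_post below 0.008 m and z of the grasp point in the frame of dial_post below 0.026 m and contact force between the fingers and dial above 0.5 N).
It fails at once if the socket, jar, can or wrench is lifted, carried or knocked away (more than 20 mm) (distance of any of socket_mid, grease_mid, spray_mid, wrench_grip from where it was at the start of the episode above 0.02 m).
It also fails if it takes over 64 s, if anything falls off the work surface, if the arm or the gripper's body presses on something with over 40 N, if the wrist force passes 120 N, or if a joint passes its speed limit or range.

### The arm

A 6-joint arm with a two-finger parallel gripper is mounted at the origin on the work surface. World frame = base frame: x ahead of the robot, y to its left, z up, the work surface at z = 0. Lengths are in mm, angles in rad, forces in N, time in s.
With the tool pointing down it reaches from about 325 to 850 mm from the base axis. Payload 15.5 kg.
Tool frame: the origin (TCP) lies at the very end of the fingers, on their centre line; the grasp point (between the pads) lies 19 mm behind it (grip_depth is the distance from the TCP to the grasp point, in mm); z points along the fingers, x is the direction in which the jaws open and shut, and the axes are right-handed (so a half turn about z gives the same grasp; the last joint's range is limited). The gripper opens to 91 mm and grips with 3 to 60 N. Pads are 32 mm wide; open, the fingers measure 118 mm over their backs; the gripper's body (76 mm by 178 mm) begins 60 mm behind the grasp point.
Start: joints at [1.006, 0.494, 1.345, -0, 1.302, -0.096], TCP at [282.381, 557.573, 213.915] pointing down, gripper open.
Joint ranges: [-2.91, 2.91], [-0.82, 2.16], [0.22, 2.67], [-1.22, 4.37], [0.12, 2.79], [-3.08, 3.08]. Speed limits (rad/s): [1.89, 1.89, 2.57, 3.01, 3.01, 3.01].

### API

Orientations are given as a unit quaternion [x, y, z, w].
In Python, from station import get_state, camera, camera_model, job_done, grip_depth gives the robot as it stands. The module is installed in compiled form; this text tells all that it offers.
- The arm moves only by the tool drive_tool, never from a script. Its argument "series" is a list of rows, each a list of 7 numbers: the shift along the world's x, y, z in units of 25 mm (1.0 is 25 mm), then the turn, a rotation vector about the world's x, y, z in units of 5 degrees (1.0 is 5 degrees), then the gripper command: -1 is fully open, 1 is shut, values between are in proportion. In form: [[x, y, z, wx, wy, wz, fingers], ...]. A call has 1 to 12 rows; each row shifts and turns the pose as measured when the row begins; what a row does not reach is not made up. A row lasts 1/10 s, in which the tool goes at most 50 mm and 8.59 degrees, less where a joint would pass 70% of its speed; a pose out of reach is approached as far as the arm can. A call is refused whole if a number of a shift passes 1 or a number of a turn 1, either way. A call with a gripper value outside its range is refused whole. The fingers move at their own pace and stop on an object; "force" is the grip in N (left out, the last holds). Time passes only in rows, so rows that do not move let the fingers close. It gives the time, the measured TCP pose, the force and the opening at its end, in the units of the state.
- get_state(): the state, without advancing time (a new reading comes with each control period).
- camera(name): name is "scene" or "top"; returns the picture (480x640x3 uint8, blue, green, red); there is no depth.
- camera_model(name): a dict with "mtx" (3x3 intrinsics, pixels), "R" (3x3) and "t" (3): a world point X has camera coordinates R X + t. Camera axes: x right, y down, z forward; pixel columns grow to the right and rows downward; lengths in mm; the calibration is good to about 2 mm. A picture is of the moment at which its call begins. camera_model takes no time and is no camera call.
- job_done(): hands the job in, once; it reports no verdict.
The state is a dict: "time": time; "qpos": joint angles; "qd": joint speeds; "effort": joint torques, N m; "tool_pos": TCP position; "ee_rot": TCP orientation; "wrist_force": force on the tool from outside, world axes, zero at the start; "ft_torque": the same for the moment, N m; "width": opening from 0.0 (shut) to 1.0 (fully open).
Only numpy, scipy, OpenCV 4.12 (cv2) and the standard library are available. Lean on these libraries where they do the work, as an engineer would, in place of code of your own. Each camera call takes 0.05 s, during which the arm holds its last target.

## Working session

There is one attempt and no reset: what is moved stays moved. The work goes in short steps, Python scripts to look and compute and a tool call to move; the robot and the scene stay as the last step left them, time stands still between calls to the robot, and variables do not carry over. Pictures are saved under pics/ and viewed, and the job is handed in when it is done.

Besides the shell and the picture viewer there is one more tool, called as name(argument=value, ...) on one line, values as JSON. drive_tool: Moves the arm, as the interface text tells. Its arguments: {"type":"object","properties":{"series":{"type":"array","items":{"type":"array","items":{"type":"number"}}},"force":{"type":"number"}},"required":["series"]}

```bash
mkdir -p pics; cat > h.py <<'E'
import numpy as np, cv2
from station import *
def px(name,X):
    m=camera_model(name); c=np.array(m["R"])@np.array(X,float)+np.array(m["t"]).ravel(); p=np.array(m["mtx"])@c; return p[:2]/p[2]
def ray(name,u,v,z):
    m=camera_model(name);R=np.array(m["R"]);t=np.array(m["t"]).ravel()
    d=R.T@np.linalg.inv(np.array(m["mtx"]))@[u,v,1]; o=-R.T@t
    return o+d*(z-o[2])/d[2]
E
python3 - <<'E'
from h import *
for n in("scene","top"):
    cv2.imwrite(f"pics/{n}0.png",camera(n)); m=camera_model(n); print(n,m, -np.array(m["R"]).T@np.array(m["t"]).ravel())
print(get_state(),grip_depth)
E
```

```text
scene {'mtx': array([[477.71127297,   0.        , 320.00619866],
       [  0.        , 477.71127297, 241.78871428],
       [  0.        ,   0.        ,   1.        ]]), 'R': array([[ 0.53396536,  0.84546938, -0.00790736],
       [ 0.44259444, -0.28746939, -0.84939479],
       [-0.72041041,  0.45004764, -0.52769875]]), 't': array([-328.55185349, -144.5897647 , 1263.78494714])} [1149.8737641  -332.54803006  541.48596235]
top {'mtx': array([[555.63158826,   0.        , 316.81570568],
       [  0.        , 555.63158826, 244.2606677 ],
       [  0.        ,   0.        ,   1.        ]]), 'R': array([[ 0.00286351, -0.9999867 ,  0.00429007],
       [-0.98032026, -0.00365398, -0.19737994],
       [ 0.19739299, -0.00364044, -0.98031768]]), 't': array([  40.87734074,  564.38678816, 1002.763546  ])} [ 355.22425029   46.58955976 1094.25009835]
{'time': 0.1, 'qpos': array([ 1.00649100e+00,  4.94102487e-01,  1.34607223e+00, -5.02383134e-05,
        1.30251437e+00, -9.54975187e-02]), 'qd': array([ 0.00096601, -0.00106654, -0.00124131, -0.00148402, -0.00163288,
       -0.00182336]), 'effort': array([-4.45775395e-04, -8.80257583e+01, -3.82535934e+01,  7.05145346e-02,
        4.82962676e-02, -4.13254241e-06]), 'tool_pos': array([282.21196981, 557.26381648, 213.40840091]), 'ee_rot': array([ 8.52000794e-01,  5.23540205e-01, -4.81669252e-04,  2.62913260e-04]), 'wrist_force': array([ 0.82905716, -0.9789217 ,  0.76250449]), 'ft_torque': array([-0.03445161, -0.02057462,  0.02839682]), 'width': 0.9997667760203934} 18.8
```

View pics/scene0.png

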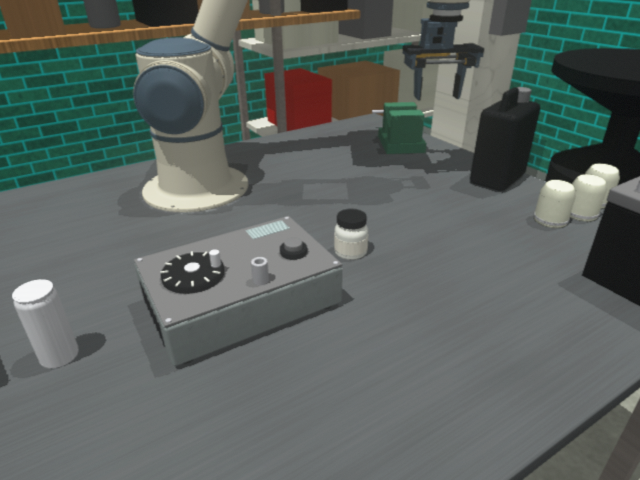

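View pics/top0.png

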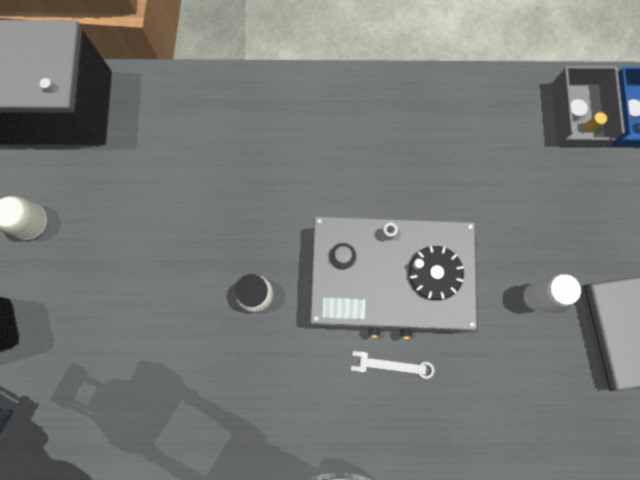

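The top view shows the dial hub at about (437,272), the post at (419,264), the button at (343,255), the socket at (391,230), the jar at (253,292), the can at (565,290) and the wrench at (393,366). I'll zoom in to refine these.

```bash
python3 - <<'E'
import cv2
a=cv2.imread("pics/top0.png")[205:345,300:490]; cv2.imwrite("pics/topz.png",cv2.resize(a,None,fx=4,fy=4,interpolation=cv2.INTER_CUBIC))
a=cv2.imread("pics/scene0.png")[210:330,130:330]; cv2.imwrite("pics/scz.png",cv2.resize(a,None,fx=4,fy=4,interpolation=cv2.INTER_CUBIC))
E
```

```text
(no output)
```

View pics/topz.png

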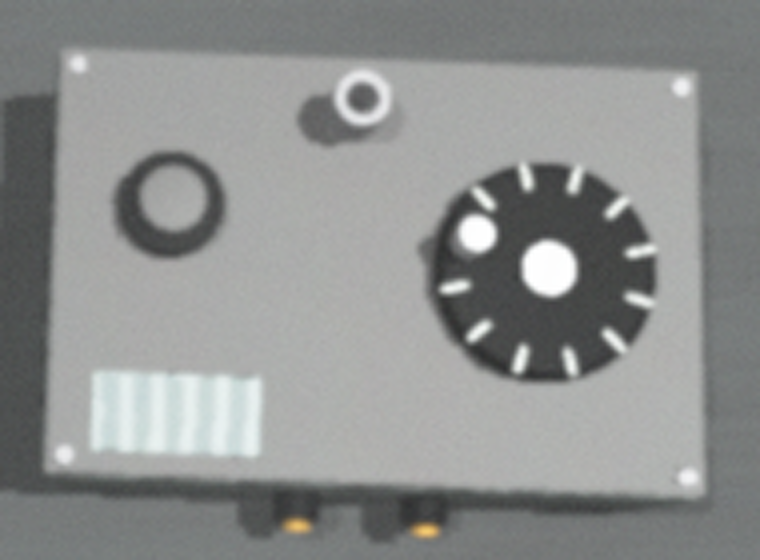

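View pics/scz.png

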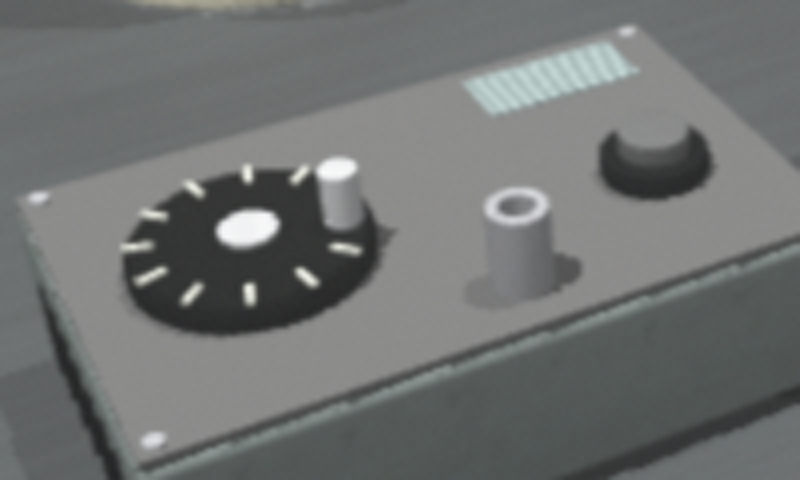

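```bash
cat >> h.py <<'E'
def tri(pt,ps):
    A=[];b=[]
    for n,p in(("top",pt),("scene",ps)):
        m=camera_model(n);P=np.array(m["mtx"])@np.c_[np.array(m["R"]),np.array(m["t"]).ravel()]
        for i in(0,1): r=p[i]*P[2]-P[i]; A.append(r[:3]); b.append(-r[3])
    return np.linalg.lstsq(np.array(A),np.array(b),rcond=None)[0]
E
python3 - <<'E'
from h import *
T=lambda u,v:((u+.5)/4-.5+300,(v+.5)/4-.5+205); S=lambda u,v:((u+.5)/4-.5+130,(v+.5)/4-.5+210)
for n,a,b,z in(("hub",(550,268),(248,228),107),("post",(478,233),(338,167),129),("button",(173,199),(652,133),None),("socket",(363,98),(517,206),128),
 ("screwFL",(78,64),None,91),("screwFR",(682,87),(153,440),91),("screwNR",(688,478),(38,198),91),("screwNL",(64,455),(627,32),91)):
    p=tri(T(*a),S(*b)) if b else None
    print(n,None if p is None else p.round(1), ray("top",*T(*a),z or (p[2])).round(1), b and ray("scene",*S(*b),z or p[2]).round(1))
print("can",ray("top",565,290,130),"jar",ray("top",252,292,85)," wrench",ray("top",355,361,5),ray("top",430,370,5))
E
```

```text
hub [ 505.1 -173.5  104.8] [ 504.7 -173.3  107. ] [ 508.6 -174.   107. ]
post [ 517.2 -137.2  127.7] [ 516.8 -137.3  129. ] [ 519.5 -137.4  129. ]
button [535.4  -4.1 107.9] [535.4  -4.2 107.9] [535.4  -4.1 107.9]
socket [578.5 -88.2 125.7] [577.8 -88.2 128. ] [581.8 -89.2 128. ]
screwFL None [602.   38.7  91. ] None
screwFR [ 592.5 -241.7   89.7] [ 592.2 -241.6   91. ] [ 594.3 -241.6   91. ]
screwNR [ 412.4 -235.4   89.5] [ 412.3 -235.    91. ] [ 414.8 -235.7   91. ]
screwNL [421.8  44.9  89.9] [421.6  44.6  91. ] [423.8  44.3  91. ]
can [ 469.59118099 -390.24443155  130.        ] jar [469.35245733 160.5818001   85.        ]  wrench [346.29104735 -31.39080892   5.        ] [ 329.83597943 -174.81962081    5.        ]
```

drive_tool(series=[[0.3, -1, 0, 0, 0, 0, 1], [0.3, -1, 0, 0, 0, 0, 1], [0.3, -1, 0, 0, 0, 0, 1], [0.3, -1, 0, 0, 0, 0, 1], [0.3, -1, 0, 0, 0, 0, 1], [0.3, -1, 0, 0, 0, 0, 1], [0.3, -1, 0, 0, 0, 0, 1], [0.3, -1, 0, 0, 0, 0, 1], [0.3, -1, 0, 0, 0, 0, 1], [0.3, -1, 0, 0, 0, 0, 1], [0.3, -1, 0, 0, 0, 0, 1], [0.3, -1, 0, 0, 0, 0, 1]], force=20)

```text
time: 1.3
tool_pos: [371.4, 246.9, 210.1]
ee_rot: [0.851, 0.525, -0.003, 0.001]
wrist_force: [0.3, -0.2, 0.5]
width: 0.01
```

drive_tool(series=[[0.3, -1, 0, 0, 0, 0.2, 1], [0.3, -1, 0, 0, 0, 0.2, 1], [0.3, -1, 0, 0, 0, 0.2, 1], [0.3, -1, 0, 0, 0, 0.2, 1], [0.3, -1, 0, 0, 0, 0.2, 1], [0.3, -1, 0, 0, 0, 0.2, 1], [0.3, -1, 0, 0, 0, 0.2, 1], [0.3, -1, 0, 0, 0, 0.2, 1], [0.3, -1, 0, 0, 0, 0.2, 1], [0.3, -1, 0, 0, 0, 0, 1], [0.3, -1, 0, 0, 0, 0, 1], [0.3, -1, 0, 0, 0, 0, 1]])

```text
time: 2.5
tool_pos: [461.5, -66.4, 208.7]
ee_rot: [0.805, 0.593, -0.005, -0.0]
wrist_force: [0.0, 0.7, -0.4]
width: 0.004
```

drive_tool(series=[[0.4, -0.8, 0, 0, 0, 0, 1], [0.3, -0.5, 0, 0, 0, 0, 1], [0, -0.3, 0, 0, 0, 0, 1], [0, 0, 0, 0, 0, 0, 1], [0, 0, 0, 0, 0, 0, 1]])

```text
time: 3.0
tool_pos: [479.2, -109.8, 207.9]
ee_rot: [0.806, 0.592, -0.005, -0.001]
wrist_force: [-0.3, -0.5, -0.6]
width: 0.005
```

```bash
cat >> h.py <<'E'
from scipy.spatial.transform import Rotation as Rn
C=np.array([506.5,-173.6])
def rep():
    s=get_state();R=Rn.from_quat(s["ee_rot"]).as_matrix()
    p=s["tool_pos"];d=p[:2]-C
    print("t",round(s["time"],2),"p",p.round(1),"xyaw",round(np.degrees(np.arctan2(R[1,0],R[0,0])),1),"tilt",Rn.from_matrix(R).as_rotvec().round(3),R[:,2].round(3),"F",s["wrist_force"].round(1))
    print("orbit r",round(np.hypot(*d),1),"ang",round(np.degrees(np.arctan2(d[1],d[0])),1))
def pic(n,name,box,f=4):
    a=camera(n)[box[1]:box[3],box[0]:box[2]];cv2.imwrite(f"pics/{name}.png",cv2.resize(a,None,fx=f,fy=f,interpolation=cv2.INTER_CUBIC))
E
python3 -c "
from h import *
rep()"
```

```text
t 3.0 p [ 479.2 -109.8  207.9] xyaw 72.6 tilt [-2.53  -1.859  0.016] [-0.009 -0.005 -1.   ] F [-0.3 -0.5 -0.6]
orbit r 69.4 ang 113.2
```

drive_tool(series=[[0, -0.6, 0, 0, 0, 0, 1], [0, 0, -0.9, 0, 0, 0, 1], [0, 0, -0.9, 0, 0, 0, 1], [0, 0, -0.9, 0, 0, 0, 1], [0, 0, -0.6, 0, 0, 0, 1], [0, 0, -0.3, 0, 0, 0, 1], [0, 0, 0, 0, 0, 0, 1]])

```text
time: 3.7
tool_pos: [478.6, -124.9, 116.3]
ee_rot: [0.804, 0.594, -0.005, 0.0]
wrist_force: [-0.8, 0.4, 0.7]
width: 0.006
```

```bash
python3 -c "
from h import *
rep()
pic('scene','sc1',(130,190,330,330))
pic('top','top1',(300,205,490,345))"
```

```text
t 3.7 p [ 478.6 -124.9  116.3] xyaw 72.9 tilt [ 2.526  1.866 -0.014] [-0.007 -0.006 -1.   ] F [-0.8  0.4  0.7]
orbit r 56.2 ang 119.8
```

View pics/sc1.png

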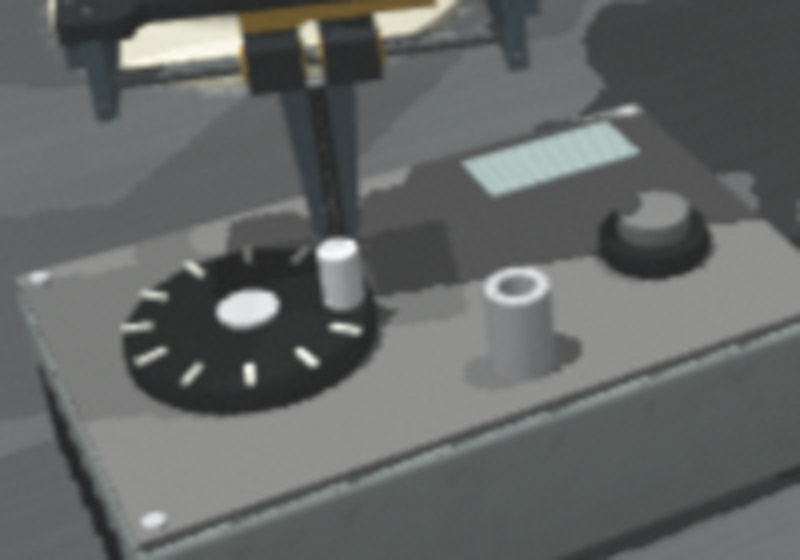

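View pics/top1.png

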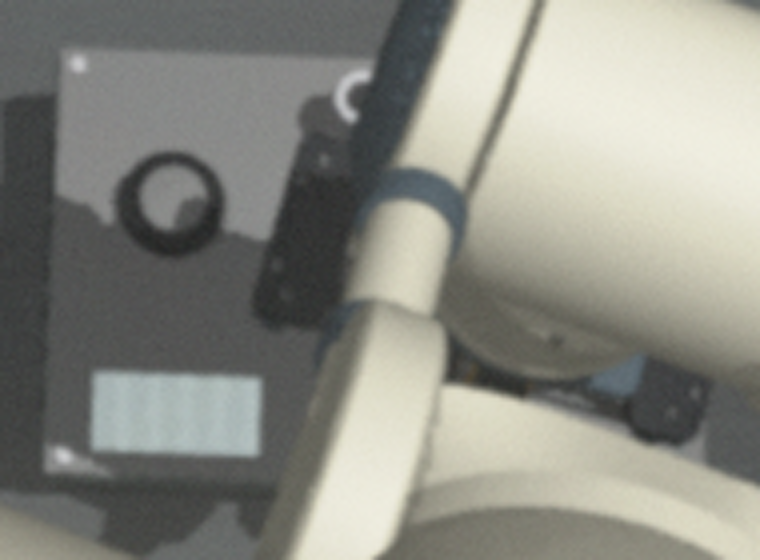

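The scene shot shows shut fingertips at about (335,235) in the crop, behind and left of the post (340,270), with the dial unmoved. The top view is blocked by the arm. Next I close the gap.

drive_tool(series=[[0.2, -0.06, -0.1, 0, 0, 0, 1], [0.2, -0.06, -0.06, 0, 0, 0, 1], [0.2, -0.06, 0, 0, 0, 0, 1], [0, 0, 0, 0, 0, 0, 1]])

```text
time: 4.2
tool_pos: [496.7, -130.4, 115.1]
ee_rot: [0.804, 0.594, -0.003, 0.002]
wrist_force: [-2.7, -0.6, -0.8]
width: 0.003
```

```bash
cat >> h.py <<'E'
def P(th,d=24,rr=38):
    a=np.radians(th);return C+rr*np.array([np.cos(a),np.sin(a)])+d*np.array([-np.sin(a),np.cos(a)])
def plan(a,b,n,d=24,z=112):
    s=get_state();R=Rn.from_quat(s["ee_rot"]).as_matrix();y=np.degrees(np.arctan2(R[1,0],R[0,0]));p=s["tool_pos"].copy()
    for k in range(1,n+1):
        th=a+(b-a)*k/n;q=P(th,d);dz=(z-p[2])/n if k==1 or 1 else 0
        dyaw=(b-y)/n
        print([*((q-p[:2])/25).round(2),round((z-s["tool_pos"][2])/n/25,2),0,0,round(dyaw/5,2),1]);p[:2]=q
E
python3 -c "
from h import *
rep()
pic('scene','sc2',(130,190,330,330))
plan(72.4,42.4,10)"
```

```text
t 4.2 p [ 496.7 -130.4  115.1] xyaw 72.9 tilt [ 2.523  1.864 -0.01 ] [-0.002 -0.008 -1.   ] F [-2.7 -0.6 -0.8]
orbit r 44.3 ang 102.8
[np.float64(0.05), np.float64(0.03), np.float64(-0.01), 0, 0, np.float64(-0.61), 1]
[np.float64(0.09), np.float64(0.02), np.float64(-0.01), 0, 0, np.float64(-0.61), 1]
[np.float64(0.09), np.float64(0.01), np.float64(-0.01), 0, 0, np.float64(-0.61), 1]
[np.float64(0.09), np.float64(0.01), np.float64(-0.01), 0, 0, np.float64(-0.61), 1]
[np.float64(0.09), np.float64(0.0), np.float64(-0.01), 0, 0, np.float64(-0.61), 1]
[np.float64(0.09), np.float64(-0.0), np.float64(-0.01), 0, 0, np.float64(-0.61), 1]
[np.float64(0.09), np.float64(-0.01), np.float64(-0.01), 0, 0, np.float64(-0.61), 1]
[np.float64(0.09), np.float64(-0.01), np.float64(-0.01), 0, 0, np.float64(-0.61), 1]
[np.float64(0.09), np.float64(-0.02), np.float64(-0.01), 0, 0, np.float64(-0.61), 1]
[np.float64(0.09), np.float64(-0.02), np.float64(-0.01), 0, 0, np.float64(-0.61), 1]
```

View pics/sc2.png

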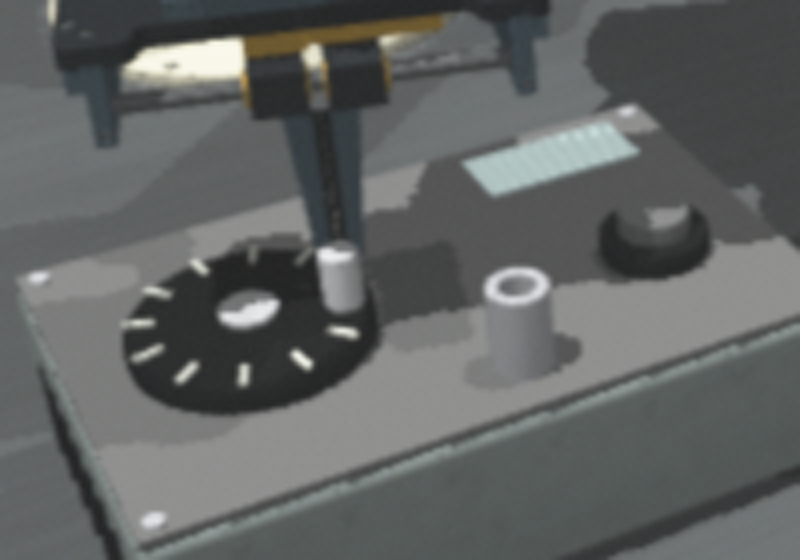

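Contact is made: 2.7 N, with the ticks turned about 2 degrees, which matches the model. I'm pushing the first click.

drive_tool(series=[[0.07, 0.03, -0.02, 0, 0, -0.6, 1], [0.09, 0.02, -0.02, 0, 0, -0.6, 1], [0.09, 0.01, -0.02, 0, 0, -0.6, 1], [0.09, 0.01, -0.02, 0, 0, -0.6, 1], [0.09, 0, -0.02, 0, 0, -0.6, 1], [0.09, 0, -0.02, 0, 0, -0.6, 1], [0.09, -0.01, -0.01, 0, 0, -0.6, 1], [0.09, -0.01, 0, 0, 0, -0.6, 1], [0.09, -0.02, 0, 0, 0, -0.6, 1]])

```text
time: 5.15
tool_pos: [513.4, -128.5, 112.3]
ee_rot: [0.924, 0.382, -0.005, -0.001]
wrist_force: [-0.4, -0.0, -0.4]
width: 0.004
```

```bash
python3 -c "
from h import *
rep()
pic('scene','sc3',(130,190,330,330))
plan(47,15,10)"
```

```text
t 5.15 p [ 513.4 -128.5  112.3] xyaw 44.9 tilt [-2.902 -1.2    0.017] [-0.01  -0.003 -1.   ] F [-0.4 -0.  -0.4]
orbit r 45.6 ang 81.3
[np.float64(0.14), np.float64(-0.05), np.float64(-0.0), 0, 0, np.float64(-0.59), 1]
[np.float64(0.1), np.float64(-0.03), np.float64(-0.0), 0, 0, np.float64(-0.59), 1]
[np.float64(0.1), np.float64(-0.03), np.float64(-0.0), 0, 0, np.float64(-0.59), 1]
[np.float64(0.09), np.float64(-0.04), np.float64(-0.0), 0, 0, np.float64(-0.59), 1]
[np.float64(0.09), np.float64(-0.04), np.float64(-0.0), 0, 0, np.float64(-0.59), 1]
[np.float64(0.09), np.float64(-0.05), np.float64(-0.0), 0, 0, np.float64(-0.59), 1]
[np.float64(0.09), np.float64(-0.05), np.float64(-0.0), 0, 0, np.float64(-0.59), 1]
[np.float64(0.08), np.float64(-0.06), np.float64(-0.0), 0, 0, np.float64(-0.59), 1]
[np.float64(0.08), np.float64(-0.06), np.float64(-0.0), 0, 0, np.float64(-0.59), 1]
[np.float64(0.08), np.float64(-0.07), np.float64(-0.0), 0, 0, np.float64(-0.59), 1]
```

View pics/sc3.png

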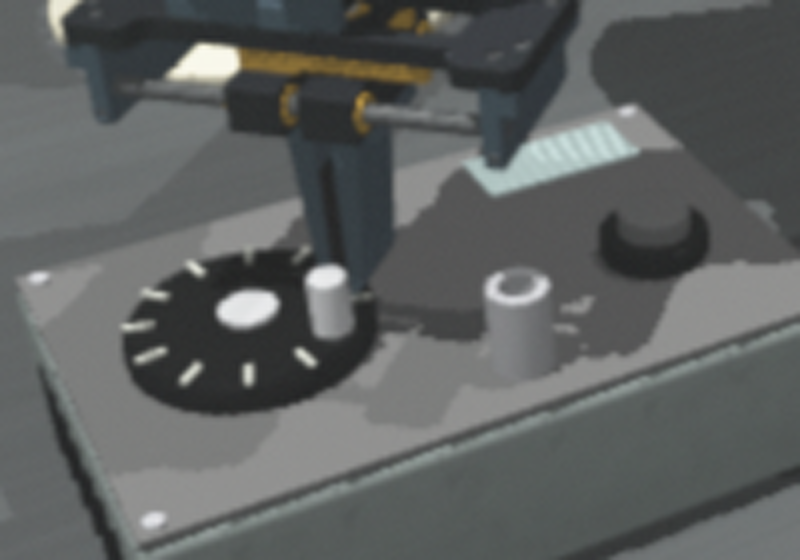

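The dial is at one click: the post is at crop (328,300), one tick position on, and the ticks are back in their rest pattern. Pushing the second click.

drive_tool(series=[[0.14, -0.05, 0, 0, 0, -0.6, 1], [0.1, -0.03, 0, 0, 0, -0.6, 1], [0.1, -0.03, 0, 0, 0, -0.6, 1], [0.1, -0.04, 0, 0, 0, -0.6, 1], [0.09, -0.04, 0, 0, 0, -0.6, 1], [0.09, -0.05, 0, 0, 0, -0.6, 1], [0.09, -0.05, 0, 0, 0, -0.6, 1], [0.08, -0.06, 0, 0, 0, -0.6, 1], [0.08, -0.06, 0, 0, 0, -0.6, 1], [0.08, -0.07, 0, 0, 0, -0.6, 1]])

```text
time: 6.2
tool_pos: [535.9, -139.0, 112.7]
ee_rot: [0.992, 0.124, -0.006, -0.004]
wrist_force: [0.5, -0.1, -0.3]
width: 0.009
```

```bash
python3 -c "
from h import *
rep()
pic('scene','sc4',(130,190,330,330))
plan(15,-15,10)"
```

```text
t 6.2 p [ 535.9 -139.   112.7] xyaw 14.3 tilt [-3.11  -0.389  0.018] [-0.012  0.006 -1.   ] F [ 0.5 -0.1 -0.3]
orbit r 45.4 ang 49.7
[np.float64(0.1), np.float64(-0.12), np.float64(-0.0), 0, 0, np.float64(-0.58), 1]
[np.float64(0.06), np.float64(-0.07), np.float64(-0.0), 0, 0, np.float64(-0.58), 1]
[np.float64(0.06), np.float64(-0.07), np.float64(-0.0), 0, 0, np.float64(-0.58), 1]
[np.float64(0.06), np.float64(-0.08), np.float64(-0.0), 0, 0, np.float64(-0.58), 1]
[np.float64(0.05), np.float64(-0.08), np.float64(-0.0), 0, 0, np.float64(-0.58), 1]
[np.float64(0.05), np.float64(-0.08), np.float64(-0.0), 0, 0, np.float64(-0.58), 1]
[np.float64(0.04), np.float64(-0.08), np.float64(-0.0), 0, 0, np.float64(-0.58), 1]
[np.float64(0.04), np.float64(-0.09), np.float64(-0.0), 0, 0, np.float64(-0.58), 1]
[np.float64(0.03), np.float64(-0.09), np.float64(-0.0), 0, 0, np.float64(-0.58), 1]
[np.float64(0.03), np.float64(-0.09), np.float64(-0.0), 0, 0, np.float64(-0.58), 1]
```

View pics/sc4.png

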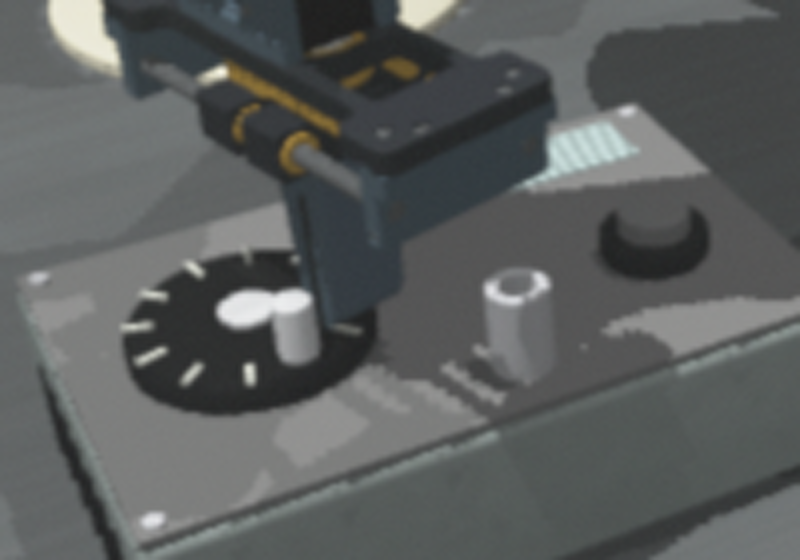

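Two clicks done: the post is at crop (296,327) and the ticks are at rest. Pushing the third.

drive_tool(series=[[0.1, -0.12, 0, 0, 0, -0.6, 1], [0.06, -0.07, 0, 0, 0, -0.6, 1], [0.06, -0.07, 0, 0, 0, -0.6, 1], [0.06, -0.08, 0, 0, 0, -0.6, 1], [0.05, -0.08, 0, 0, 0, -0.6, 1], [0.05, -0.08, 0, 0, 0, -0.6, 1], [0.04, -0.08, 0, 0, 0, -0.6, 1], [0.04, -0.09, 0, 0, 0, -0.6, 1], [0.03, -0.09, 0, 0, 0, -0.6, 1], [0.03, -0.09, 0, 0, 0, -0.6, 1]])

```text
time: 7.25
tool_pos: [549.0, -158.6, 113.2]
ee_rot: [0.99, -0.138, -0.004, -0.006]
wrist_force: [-0.7, -0.4, -0.1]
width: 0.005
```

```bash
python3 -c "
from h import *
rep()
pic('scene','sc5',(130,190,330,330))
plan(-15,-39,8)"
```

```text
t 7.25 p [ 549.  -158.6  113.2] xyaw -15.8 tilt [-3.099  0.431  0.012] [-0.006  0.013 -1.   ] F [-0.7 -0.4 -0.1]
orbit r 45.1 ang 19.4
[np.float64(0.04), np.float64(-0.14), np.float64(-0.01), 0, 0, np.float64(-0.57), 1]
[np.float64(0.02), np.float64(-0.09), np.float64(-0.01), 0, 0, np.float64(-0.57), 1]
[np.float64(0.02), np.float64(-0.09), np.float64(-0.01), 0, 0, np.float64(-0.57), 1]
[np.float64(0.01), np.float64(-0.09), np.float64(-0.01), 0, 0, np.float64(-0.57), 1]
[np.float64(0.01), np.float64(-0.09), np.float64(-0.01), 0, 0, np.float64(-0.57), 1]
[np.float64(0.0), np.float64(-0.09), np.float64(-0.01), 0, 0, np.float64(-0.57), 1]
[np.float64(-0.0), np.float64(-0.09), np.float64(-0.01), 0, 0, np.float64(-0.57), 1]
[np.float64(-0.01), np.float64(-0.09), np.float64(-0.01), 0, 0, np.float64(-0.57), 1]
```

View pics/sc5.png

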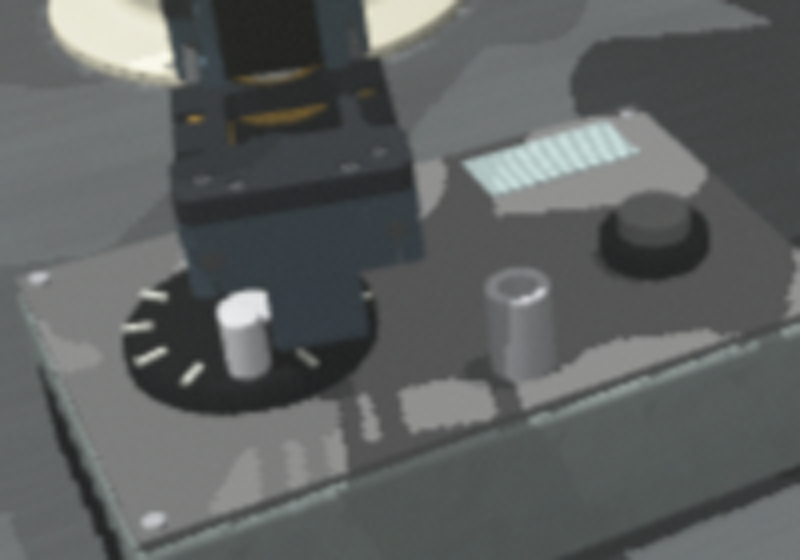

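Three clicks done: the post is at (245,340), on the old tick at (250,375). For the fourth I push only just past half-way.

drive_tool(series=[[0.04, -0.14, 0, 0, 0, -0.6, 1], [0.02, -0.09, 0, 0, 0, -0.6, 1], [0.02, -0.09, -0.02, 0, 0, -0.6, 1], [0.01, -0.09, -0.02, 0, 0, -0.6, 1], [0.01, -0.09, -0.02, 0, 0, -0.6, 1], [0, -0.09, 0, 0, 0, -0.6, 1], [0, -0.09, 0, 0, 0, -0.6, 1], [-0.01, -0.09, 0, 0, 0, -0.6, 1], [0, 0, 0, 0, 0, 0, 1]])

```text
time: 8.2
tool_pos: [552.4, -176.8, 112.7]
ee_rot: [0.941, -0.338, -0.0, -0.008]
wrist_force: [1.2, 0.7, -0.8]
width: 0.007
```

```bash
python3 -c "
from h import *
rep()
pic('scene','sc6',(130,190,330,330))"
```

```text
t 8.2 p [ 552.4 -176.8  112.7] xyaw -39.5 tilt [-2.942e+00  1.058e+00  1.000e-03] [ 0.005  0.015 -1.   ] F [ 1.2  0.7 -0.8]
orbit r 46.0 ang -4.0
```

View pics/sc6.png

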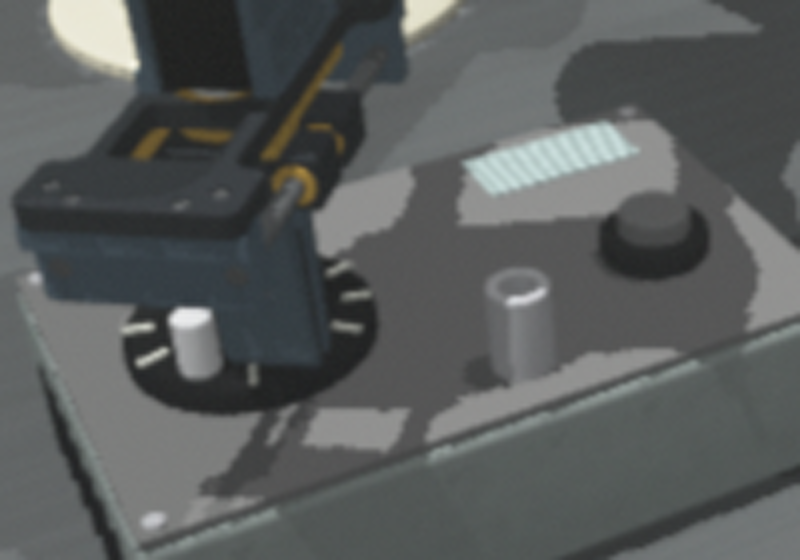

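drive_tool(series=[[0.15, 0.18, 0, 0, 0, 0, 1], [0.2, 0.25, 0, 0, 0, 0, 1], [0.2, 0.25, 0, 0, 0, 0, 1], [0, 0, 0.8, 0, 0, 0, 1], [0, 0, 0.8, 0, 0, 0, 1], [0, 0.4, 0.8, 0, 0, 0, 1], [0, 0.8, 0.4, 0, 0, 0, 1], [0, 1, 0, 0, 0, 0.8, 1], [-0.2, 1, 0, 0, 0, 0.8, 1], [-0.2, 1, 0, 0, 0, 0.8, 1], [-0.2, 1, 0, 0, 0, 0.8, 1], [-0.2, 0.8, 0, 0, 0, 0.8, 1]])

```text
time: 9.45
tool_pos: [549.9, 1.5, 185.7]
ee_rot: [0.988, -0.157, -0.001, -0.008]
wrist_force: [0.4, 1.2, 0.3]
width: 0.005
```

```bash
python3 -c "
from h import *
rep()
pic('scene','sc7',(130,190,330,330))
pic('top','top7',(300,205,490,345))
t=np.radians(72.4-120)
print((px('top',[C[0]+38*np.cos(t),C[1]+38*np.sin(t),129])-[300,205])*4,(px('scene',[C[0]+38*np.cos(t),C[1]+38*np.sin(t),129])-[130,190])*4)"
```

```text
t 9.45 p [549.9   1.5 185.7] xyaw -18.0 tilt [-3.087e+00  4.900e-01  3.000e-03] [ 0.     0.016 -1.   ] F [0.4 1.2 0.3]
orbit r 180.4 ang 76.1
[620.84536855 197.80146101] [188.22065651 311.28813364]
```

View pics/sc7.png

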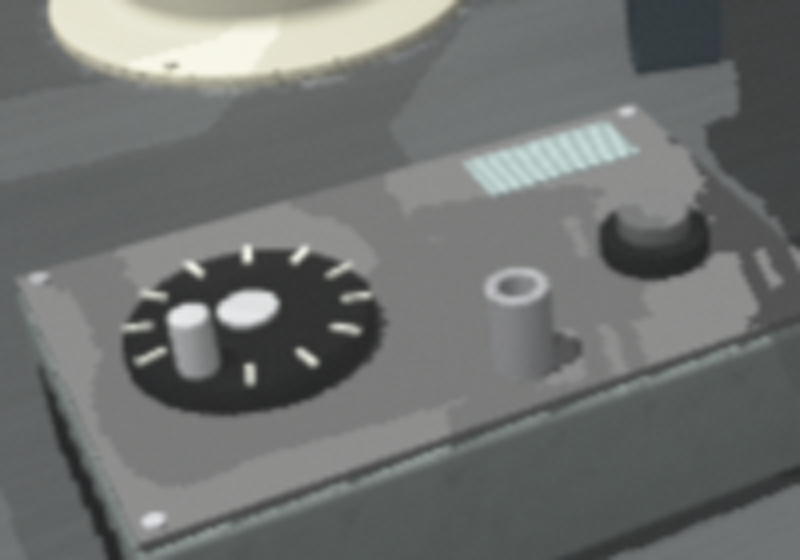

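View pics/top7.png

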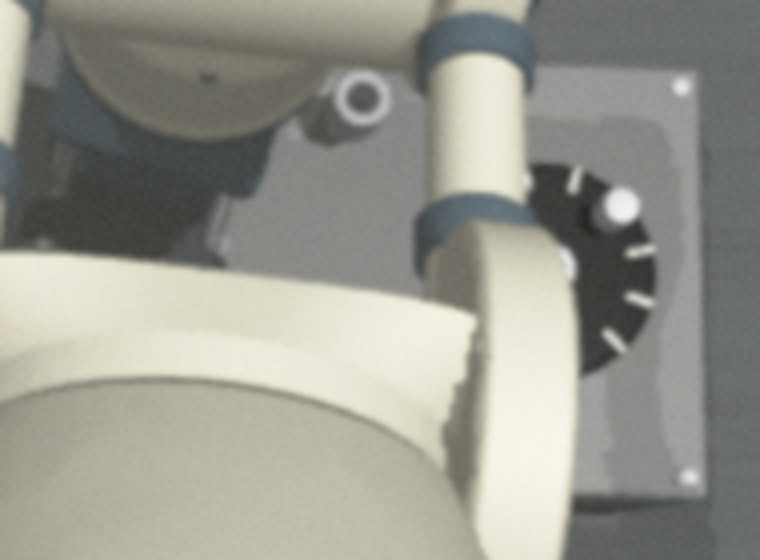

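The dial rests in the fourth click: the post is at (621,206) in the top crop against a predicted (621,198), and the socket is still at (363,98). Next is the button.

drive_tool(series=[[-0.58, -0.23, 0, 0, 0, 0, 1], [0, 0, -0.9, 0, 0, 0, 1], [0, 0, -0.8, 0, 0, 0, 1], [0, 0, -0.6, 0, 0, 0, 1], [0, 0, -0.3, 0, 0, 0, 1], [0, 0, 0, 0, 0, 0, 1]])

```text
time: 10.15
tool_pos: [536.9, -2.5, 119.6]
ee_rot: [0.988, -0.156, 0.0, -0.008]
wrist_force: [0.4, 0.8, 0.6]
width: 0.004
```

```bash
python3 -c "
from h import *
rep()
pic('scene','sc8',(230,160,350,270),6)"
```

```text
t 10.15 p [536.9  -2.5 119.6] xyaw -17.9 tilt [-3.088e+00  4.870e-01 -1.000e-03] [ 0.003  0.016 -1.   ] F [0.4 0.8 0.6]
orbit r 173.8 ang 79.9
```

View pics/sc8.png

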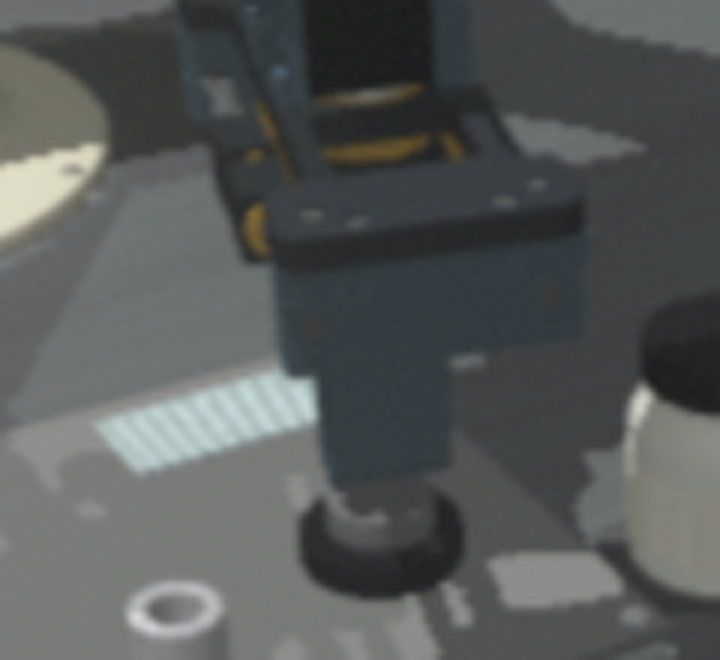

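The fingertip (about (385,475)) is centred over the button (about (380,510)).

drive_tool(series=[[-0.05, -0.06, -0.16, 0, 0, 0, 1], [0, 0, -0.16, 0, 0, 0, 1], [0, 0, -0.12, 0, 0, 0, 1], [0, 0, -0.1, 0, 0, 0, 1]])

```text
time: 10.6
tool_pos: [537.2, -4.4, 107.9]
ee_rot: [0.988, -0.156, 0.002, -0.008]
wrist_force: [-2.4, 0.4, 3.2]
width: 0.003
```

drive_tool(series=[[0, 0, -0.1, 0, 0, 0, 1], [0, 0, -0.08, 0, 0, 0, 1]])

```text
time: 10.8
tool_pos: [537.5, -4.5, 105.3]
ee_rot: [0.988, -0.156, 0.003, -0.008]
wrist_force: [-19.3, 1.3, 65.3]
width: 0.005
```

65 N: it has bottomed. Backing off at once.

drive_tool(series=[[0, 0, 0.06, 0, 0, 0, 1]])

```text
time: 10.9
tool_pos: [537.3, -4.4, 107.6]
ee_rot: [0.988, -0.156, 0.003, -0.008]
wrist_force: [-2.0, 0.3, 3.7]
width: 0.006
```

```bash
python3 -c "
from h import *
rep()
pic('scene','sc9',(230,160,350,270),6)"
```

```text
t 10.9 p [537.3  -4.4 107.6] xyaw -17.9 tilt [-3.087  0.487 -0.01 ] [ 0.009  0.015 -1.   ] F [-2.   0.3  3.7]
orbit r 172.0 ang 79.7
```

View pics/sc9.png

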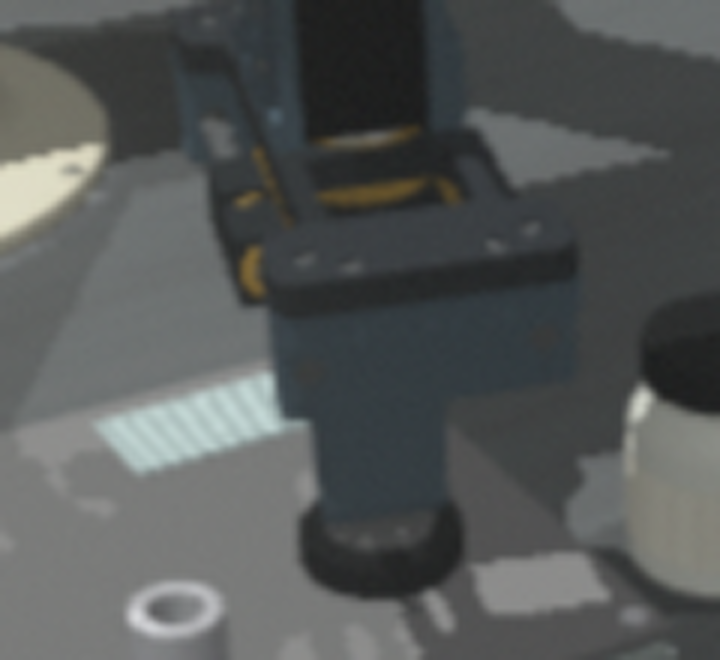

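drive_tool(series=[[0, 0, 0.04, 0, 0, 0, 1]])

```text
time: 11.05
tool_pos: [537.5, -4.4, 109.0]
ee_rot: [0.988, -0.156, 0.004, -0.008]
wrist_force: [-1.3, 0.2, 5.0]
width: 0.004
```

drive_tool(series=[[0, 0, 0.04, 0, 0, 0, 1]])

```text
time: 11.15
tool_pos: [537.5, -4.4, 110.1]
ee_rot: [0.988, -0.156, 0.004, -0.008]
wrist_force: [-0.9, 0.5, 2.0]
width: 0.007
```

drive_tool(series=[[0, 0, 0.04, 0, 0, 0, 1]])

```text
time: 11.25
tool_pos: [537.5, -4.4, 111.1]
ee_rot: [0.988, -0.156, 0.004, -0.008]
wrist_force: [-1.1, 0.1, 2.6]
width: 0.006
```

drive_tool(series=[[0, 0, 0.04, 0, 0, 0, 1]])

```text
time: 11.35
tool_pos: [537.5, -4.4, 112.1]
ee_rot: [0.988, -0.156, 0.004, -0.008]
wrist_force: [-0.6, 0.2, 0.8]
width: 0.004
```

drive_tool(series=[[0, 0, 0.04, 0, 0, 0, 1]])

```text
time: 11.45
tool_pos: [537.5, -4.4, 113.0]
ee_rot: [0.988, -0.156, 0.004, -0.008]
wrist_force: [-0.1, -0.1, -1.0]
width: 0.006
```

The spring force fades to zero at about 112 mm and the hard stop came at about 105.3 mm, so the full 6 mm was travelled. Next I lift clear so the top camera can check.

drive_tool(series=[[0, 0, 0.8, 0, 0, 0, 1], [0, 0, 1, 0, 0, 0, 1], [0, 0, 1, 0, 0, 0, 1], [0, 0, 1, 0, 0, 0, 1], [-0.3, 1, 0.3, 0, 0, 0, 1], [-0.3, 1, 0, 0, 0, 0, 1], [-0.3, 1, 0, 0, 0, 0, 1], [-0.3, 1, 0, 0, 0, 0, 1], [-0.3, 1, 0, 0, 0, 0, 1], [-0.3, 1, 0, 0, 0, 0, 1], [-0.3, 1, 0, 0, 0, 0, 1], [-0.3, 1, 0, 0, 0, 0, 1]])

```text
time: 12.65
tool_pos: [476.8, 199.7, 219.3]
ee_rot: [0.987, -0.158, 0.005, -0.008]
wrist_force: [1.0, 0.2, 0.1]
width: 0.008
```

drive_tool(series=[[-0.3, 1, 0, 0, 0, 0, 1], [-0.3, 1, 0, 0, 0, 0, 1], [-0.3, 1, 0, 0, 0, 0, 1], [-0.3, 1, 0, 0, 0, 0, 1], [-0.3, 1, 0, 0, 0, 0, 1], [-0.3, 1, 0, 0, 0, 0, 1], [0, 0, 0, 0, 0, 0, 1], [0, 0, 0, 0, 0, 0, 1]])

```text
time: 13.45
tool_pos: [428.6, 358.7, 218.6]
ee_rot: [0.988, -0.157, 0.005, -0.008]
wrist_force: [-0.0, -0.7, 0.4]
width: 0.008
```

```bash
python3 -c "
from h import *
rep()
a=camera('top');cv2.imwrite('pics/top9.png',a)
pic('scene','sc10',(130,190,330,330))
b=cv2.imread('pics/top0.png');d=cv2.absdiff(a,b).max(2);cv2.imwrite('pics/diff.png',d)
cv2.imwrite('pics/tz9.png',cv2.resize(a[205:345,300:490],None,fx=4,fy=4,interpolation=cv2.INTER_CUBIC))"
```

```text
t 13.45 p [428.6 358.7 218.6] xyaw -18.0 tilt [-3.086  0.49  -0.016] [ 0.013  0.015 -1.   ] F [-0.  -0.7  0.4]
orbit r 538.0 ang 98.3
```

View pics/top9.png

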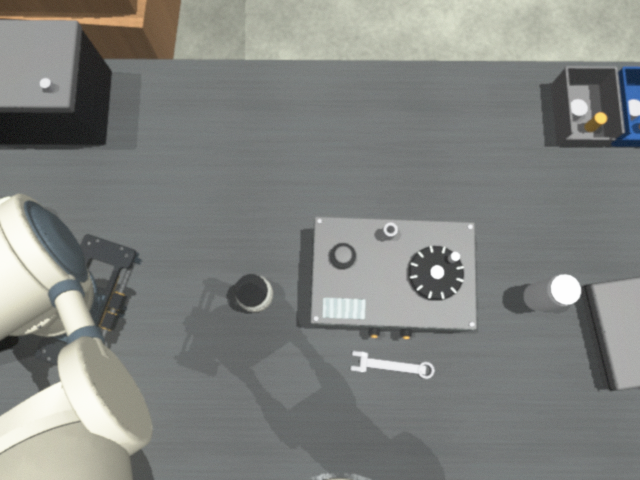

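View pics/tz9.png

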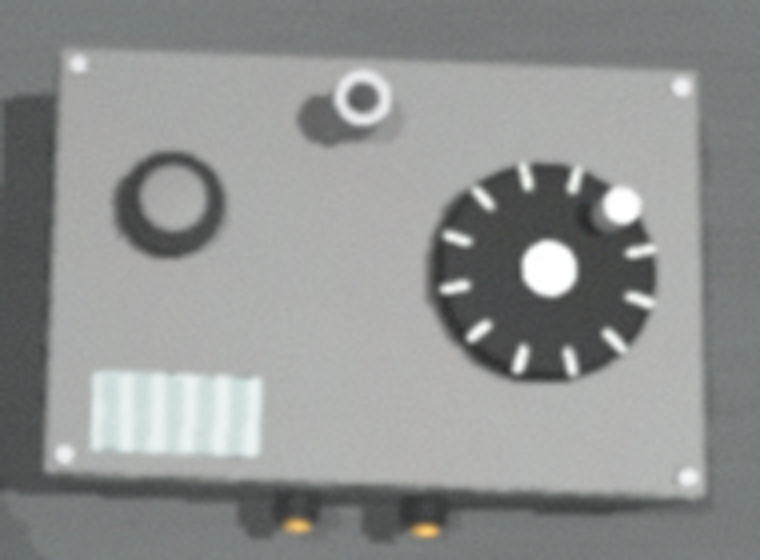

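View pics/sc10.png

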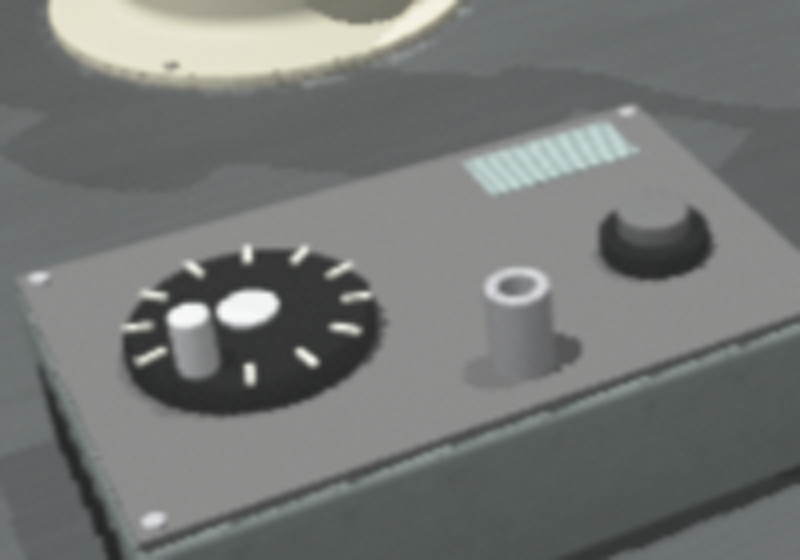

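The post stands in the slot four ticks clockwise of its start, at (621,205). The button is up, and the socket, jar, can and wrench are where they were in the first picture.

```bash
python3 -c "
from station import *
print(job_done())"
```

```text
the job is handed in; nothing more can be done
None
```

I turned the dial four clicks clockwise by pushing the post with the shut fingertips, one click at a time. I then pressed the start button to its stop, let it come back up, moved the arm clear and handed the job in at about 13.5 s. The hand-in gave no verdict.

**Last checks:**
- **Dial:** the post stands in the fourth tick slot clockwise of its start, at rest. In the top view it sat about 8 px (4x zoom) from where I predicted, roughly 3 to 4 mm, which is well under a click.
- **Button:** it looks the same as at the start, so it is up. The spring force faded out at a tip height of about 112 mm and the hard stop came at about 105.3 mm, so it moved the full 6 mm or so.
- **Bystanders:** the socket, jar, can and wrench appear in the same places as in the first picture. I compared these by eye.

**What disagreed:** the button's top was about 4 mm higher than I triangulated (about 112 mm against 107.9 mm). The press therefore reached the stop early, with a short wrist force peak of 65 N, below the 120 N limit.

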